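Hold a chainset level over a square-taper spindle

ROBOT

A 6-joint arm with a two-finger parallel gripper is mounted at the origin on the work surface. World frame = base frame: x ahead of the robot, y to its left, z up, the work surface at z = 0. Lengths are in mm, angles in rad, forces in N, time in s.
With the tool pointing down it reaches from about 375 to 750 mm from the base axis. Payload 9 kg.
Tool frame: the origin (TCP) lies midway between the tips of the shut fingers; the grasp point (between the pads) lies 19 mm behind it; z points along the fingers, y is the direction in which the jaws open and shut (so a half turn about z gives the same grasp; the last joint's range is limited). The gripper opens to 85 mm and grips with 20 to 120 N. Pads are 22 mm wide; open, the fingers measure 114 mm over their backs; the gripper's body (76 mm by 85 mm) begins 54 mm behind the grasp point. The pads swing forward as they close: fully open they stand 13 mm farther back than shut.
Start: joints at [-1.53, 0.104, 0.097, 1.564, 0, 1.353], TCP at [153.561, -580.048, 231.331] pointing down, gripper open.
Joint ranges: [-2.99, 2.99], [-0.84, 1.86], [-1.1, 1.16], [-1.84, 2.11], [-1.51, 1.56], [-3.14, 3.14]. Speed limits (rad/s): [2.22, 2.22, 2.57, 3.14, 3.14, 3.14].

INTERFACE

Orientations are given as a rotation vector (axis times angle).
In Python, from workcell import env gives the robot as it stands.
- The arm moves only by the tool step_arm, never from a script. Its arguments are lists of equal length, an entry for each row: "slide": the shift along the tool's x, y, z in m, a list of three; "angular": the turn, a rotation vector about the tool's x, y, z in rad, a list of three. A call has 1 to 8 rows; each row is the pose to reach, as a shift and turn from the pose commanded when the call began, along the tool's axes at that moment; what a row does not reach only later rows make up. A row lasts 1/10 s, in which the tool goes at most 50 mm and 8.59 degrees, less where a joint would pass 70% of its speed; a pose out of reach is approached as far as the arm can. A call with a gripper value outside its range is refused whole. "grip" is the closure, from 0 (fully open) to 1 (shut), set as the call begins (left out, the last holds). The fingers move at their own pace and stop on an object; "newtons" is the grip in N (left out, the last holds). Time passes only in rows, so rows that repeat a pose let the fingers close. It gives the time, the measured TCP pose, the force and the opening at its end, in the units of the state.
- env.state(): the state, without advancing time (a new reading comes with each control period).
- env.grab_frame(name): name is "scene" or "top" or "wrist"; returns the picture (400x640x3 uint8, red, green, blue); there is no depth.
- env.camera_params(name): a dict with "fx", "fy", "cx", "cy" (pixels), "world_from_camera" (4x4, takes a point from camera to world coordinates); the wrist camera has in their place "hand_eye" (4x4, takes a point from camera to tool coordinates, whose origin is the TCP and whose axes are the flange's). Camera axes: x right, y down, z forward; pixel columns grow to the right and rows downward; lengths in mm; the calibration is good to about 2 mm. A picture is of the moment at which its call begins: read the wrist's pose just before it. camera_params takes no time and is no camera call.
- env.hand_in(): hands the job in, once; it reports no verdict.
The state is a dict: "t": time; "q": joint angles; "dq": joint speeds; "tau": joint torques, N m; "tool_pos": TCP position; "ee_rot": TCP orientation; "force": force on the tool from outside, world axes, zero at the start; "wrist_torque": the same for the moment, N m; "opening": finger opening in mm.
Only numpy, scipy, OpenCV 4.12 (cv2) and the standard library are available. Lean on these libraries where they do the work, as an engineer would, in place of code of your own. Each camera call takes 0.05 s, during which the arm holds its last target.

TASK

Take the chainset (the crank arm with the toothed chainring on it) by its arm at the balance point, so that it comes up level, and carry it to the bottom bracket clamped in the bench vice without bumping the vice or disturbing anything else on the bench. Hold it level about 25 mm above the end of the upright spindle, with its square bore centred over the spindle and turned so that the flats of bore and spindle line up (any of the four ways will do). Finish while still holding it there, ready to go straight down: do not lower it onto the spindle and do not let go, I will grease the taper under it.

Things in the scene. Friction and masses are not known exactly. Their poses are not given: they have to be found in the camera images.
- chainset: The loose chainset to lift, 0.56 to 0.88 kg: silver crank arm with a dark toothed chainring (174 mm across, 4 mm thick) on a five-arm spider round a silver boss (39 mm across, 36 mm high). It lies level on the flat ring, arm uppermost. Origin: on the bore's axis at the underside of ring and boss. x points along the arm to the pedal eye (172 mm from the axis, arm tip 188 mm), z up.
- chainset_balance (a point): Balance point, the place to grip: in the middle of the crank arm, 48 mm from the bore's axis towards the eye, half-way up the arm (28 mm above the ring's underside). The arm here is 26 mm wide with upright parallel sides (20 to 100 mm from the axis), top 36 mm, underside 20 mm up. The spider beside it is open out to 61 mm from the axis; ring bolt heads reach 13 mm high. Axes as chainset.
- chainset_bore (a point): The centre of the chainset's bore at the underside of the boss, level with the ring's underside. The bore is 13 mm square, its flats along and across the crank arm (axes as chainset).
- spindle_end (a point): The centre of the upper end of the spindle that stands upright in the vice, 179 mm above the bench: a steel square taper 13 mm across the flats, 27 mm long. Its x and y axes are square to the flats, z up.
- bottom_bracket: Cartridge bottom bracket clamped upright in the vice (fixed): dark cylinder 36 mm across, silver flange 43 mm across, square spindle rising from its middle. Origin on the spindle's axis at the cartridge's underside, 80 mm above the bench; axes as spindle_end.
- vise: The grey bench vice on its round swivel base, bolted to the bench (fixed). Origin on the bench on the axis of the clamped bottom bracket; x points along the screw to the handle end (handle 165 mm out, rear end 116 mm behind). Jaws 84 mm wide, their tops 136 mm above the bench.
- left_crank: Bystander: a loose left-hand crank arm without chainring, lying flat, 186 mm from bore axis to tip, 37 mm wide at the boss, 26 mm high. Origin under its bore, x along the arm.
- pedal: Bystander: a black platform pedal, 80 x 92 x 25 mm, with a steel axle. Origin under its middle.
- grease_tub: Bystander: a white grease tub with grey lid, 76 mm across, 60 mm high. Origin under its middle.
- spare_ring: Bystander: a loose silver chainring, 154 mm across, 4 mm thick, lying flat, no crank arm. Origin at its centre on the bench.
- cassette: Bystander: a steel stack of sprockets, 104 mm across, 33 mm high. Origin under its middle.
- spanner: Bystander: a spanner 180 mm long, lying flat. Origin under its middle, x along it.
- screwdriver: Bystander: a screwdriver 190 mm long. Origin under its middle, x along it.
- bolt_dish: Bystander: a round steel dish with bolts, 116 mm across, 22 mm high. Origin under its middle.

How it is judged (in metres and radians):
On the way:
1. the chainset is lifted clear of the bench, gripped on its arm at the balance point, and level (x of the grasp point in the frame of chainset_balance between -0.02 and 0.02 m and y of the grasp point in the frame of chainset_balance between -0.02 and 0.02 m and contact force between the fingers and chainset above 1 N and height (world z) of chainset_bore above 0.03 m and angle between chainset_bore's own z axis and vertical below 0.14 rad), for 0.2 s.
At the end, for the whole second after the job is handed in: Held by the fingers alone, gripped within 20 mm of the balance point along the arm, at rest, level within 6 degrees; bore 10 to 45 mm above the spindle end, within 8 mm of its axis, flats parallel within 8 degrees (any of four ways); touching neither vice nor bottom bracket (x of the grasp point in the frame of chainset_balance between -0.02 and 0.02 m and y of the grasp point in the frame of chainset_balance between -0.02 and 0.02 m and contact force between the fingers and chainset above 1 N and horizontal distance between chainset_bore and spindle_end below 0.008 m and z of chainset_bore in the frame of spindle_end between 0.01 and 0.045 m and angle between chainset_bore's own z axis and vertical below 0.1 rad and (angle between the x axis of chainset_bore and the x axis of spindle_end, either way round below 0.14 rad or angle between the x axis of chainset_bore and the y axis of spindle_end, either way round below 0.14 rad) and linear speed of chainset below 0.02 m/s and contact force between chainset and bottom_bracket below 0.2 N and contact force between chainset and vise below 0.2 N); the arm keeps its last pose, push and grip.
It fails at once if the chainset is tipped by more than 20 degrees (angle between chainset_bore's own z axis and vertical above 0.35 rad).
It fails at once if the chainset bumps the vice or the bottom bracket (contact force between chainset and vise above 3 N or contact force between chainset and bottom_bracket above 3 N).
It fails at once if the robot bumps the vice or the bottom bracket (contact force between any of the arm, the fingers and vise above 5 N or contact force between any of the arm, the fingers and bottom_bracket above 5 N).
It fails at once if another thing on the bench is shifted by more than 20 mm (distance of any of left_crank, pedal, grease_tub, spare_ring, cassette, spanner, screwdriver, bolt_dish from where it was at the start of the episode above 0.02 m).
It also fails if it takes over 38 s, if anything falls off the work surface, if the arm or the gripper's body presses on something with over 40 N, if the wrist force passes 120 N, or if a joint passes its speed limit or range.

## Working session

There is one attempt and no reset: what is moved stays moved. The work goes in short steps, Python scripts to look and compute and a tool call to move; the robot and the scene stay as the last step left them, time stands still between calls to the robot, and variables do not carry over. Pictures are saved under pics/ and viewed, and the job is handed in when it is done.

Besides the shell and the picture viewer there is one more tool, called as name(argument=value, ...) on one line, values as JSON. step_arm: Moves the arm, as the interface text tells. Its arguments: {"type":"object","properties":{"slide":{"type":"array"},"angular":{"type":"array"},"grip":{"type":"number"},"newtons":{"type":"number"}},"required":["slide","angular"]}

```bash
mkdir -p pics; ls
python3 - <<'E'
from workcell import env
import cv2, numpy as np
print(env.state())
for n in ["scene","top","wrist"]:
    im=env.grab_frame(n); cv2.imwrite(f"pics/{n}0.png",im[:,:,::-1])
    print(n,env.camera_params(n))
E
```

```text
pics
{'t': 0.0, 'q': array([-1.52968781e+00,  1.04701318e-01,  9.64656556e-02,  1.56386884e+00,
       -3.50520950e-06,  1.35311883e+00]), 'dq': array([-0.00105508,  0.00037809, -0.00182794,  0.00117682, -0.00115607,
        0.00124415]), 'tau': array([-1.02326940e-03, -5.56933916e+01,  5.03648329e+01,  1.69510965e-02,
       -4.53214552e-04,  7.03998950e-06]), 'tool_pos': array([ 153.55201208, -579.68673079,  230.51913816]), 'ee_rot': array([-3.11403769e+00, -4.05198582e-01, -1.75620555e-04]), 'force': array([ 0.10322336,  0.70021358, -0.93651288]), 'wrist_torque': array([-0.00477784,  0.01993919, -0.02366045]), 'opening': 85.29637198103632}
scene {'fx': 433.4263285685789, 'fy': 433.4263285685789, 'cx': 319.96249942673575, 'cy': 197.96837395396744, 'world_from_camera': array([[-8.08730320e-01,  4.72870428e-01, -3.49783973e-01,
         9.74861181e+02],
       [ 5.88148409e-01,  6.56275519e-01, -4.72635051e-01,
         5.56711791e+02],
       [ 6.05951985e-03, -5.87959183e-01, -8.08867901e-01,
         1.14993361e+03],
       [ 0.00000000e+00,  0.00000000e+00,  0.00000000e+00,
     
[... 258 characters left out ...]
01, -8.53448150e-03, -2.01647539e-03,
        -3.72292015e+01],
       [ 2.49240168e-03, -5.61270677e-02, -9.98420523e-01,
         1.47969591e+03],
       [ 0.00000000e+00,  0.00000000e+00,  0.00000000e+00,
         1.00000000e+00]])}
wrist {'fx': 323.78494809272934, 'fy': 323.78494809272934, 'cx': 312.93906497946176, 'cy': 199.37416947979776, 'hand_eye': array([[-6.73527085e-04, -9.62024751e-01, -2.72961397e-01,
         6.91316618e+01],
       [ 9.99999731e-01, -5.69049596e-04, -4.61922858e-04,
        -1.23325425e+00],
       [ 2.89052651e-04, -2.72961634e-01,  9.62024876e-01,
        -1.43297850e+02],
       [ 0.00000000e+00,  0.00000000e+00,  0.00000000e+00,
         1.00000000e+00]])}
```

View pics/top0.png

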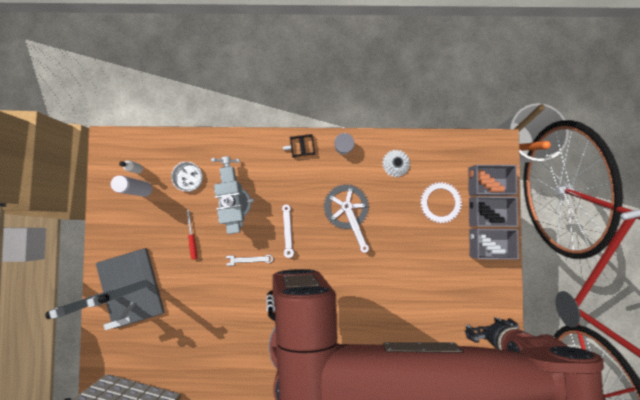

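View pics/scene0.png

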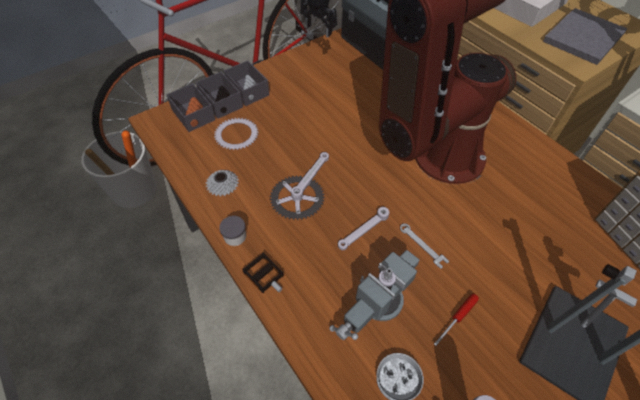

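View pics/wrist0.png

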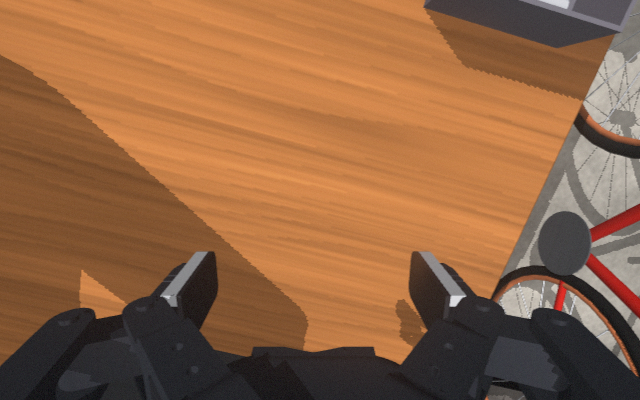

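The top view shows the chainset boss near (347,205) with its arm running to (365,249), and the vice near (230,200). I'll enlarge both.

Run:
```python
import cv2, numpy as np
t=cv2.imread("pics/top0.png"); s=cv2.imread("pics/scene0.png")
a=cv2.resize(t[175:260,315:385],None,fx=7,fy=7,interpolation=cv2.INTER_CUBIC)
b=cv2.resize(t[150:240,200:265],None,fx=6.5,fy=6.5,interpolation=cv2.INTER_CUBIC)
cv2.imwrite("pics/a.png",a);cv2.imwrite("pics/b.png",b)
cv2.imwrite("pics/c.png",cv2.resize(s[140:230,260:340],None,fx=6.5,fy=6.5,interpolation=cv2.INTER_CUBIC))
cv2.imwrite("pics/d.png",cv2.resize(s[240:345,325:425],None,fx=5.5,fy=5.5,interpolation=cv2.INTER_CUBIC))
```

```text
(no output)
```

View pics/a.png

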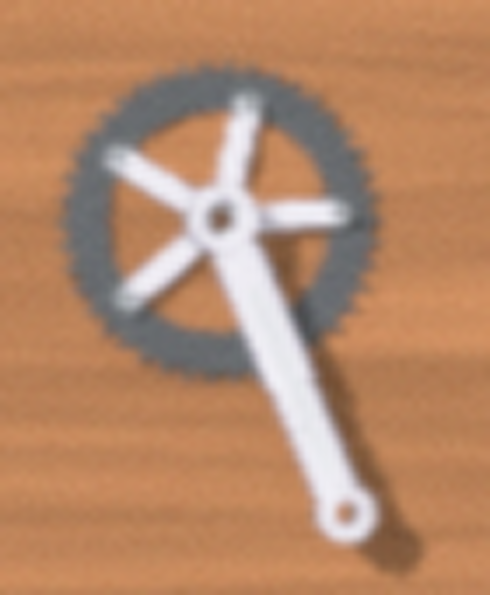

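View pics/b.png

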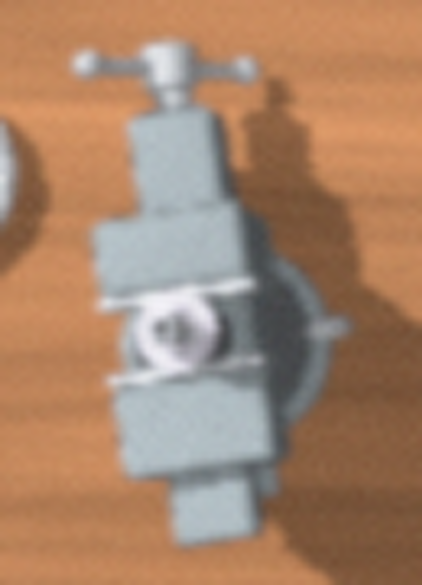

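View pics/c.png

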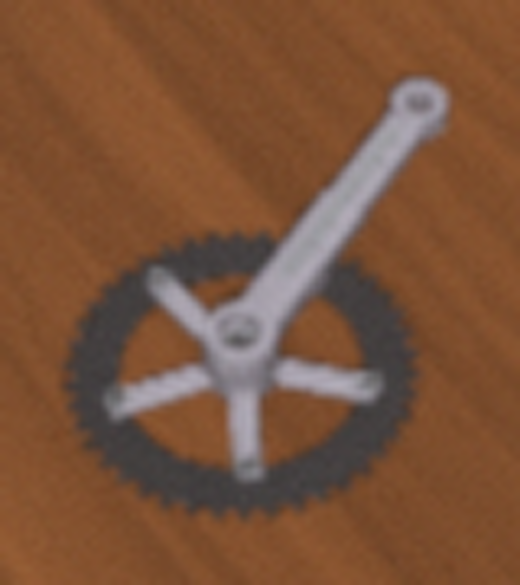

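View pics/d.png

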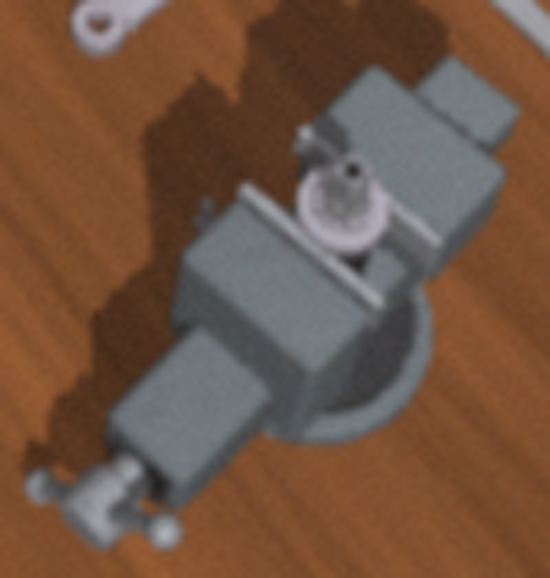

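```bash
cat > h.py <<'E'
import numpy as np, cv2
from scipy.spatial.transform import Rotation as R
from workcell import env
def ray(n,p,T=None):
    c=env.camera_params(n)
    W=c["world_from_camera"] if T is None else T
    d=W[:3,:3]@np.array([(p[0]-c["cx"])/c["fx"],(p[1]-c["cy"])/c["fy"],1]);return W[:3,3],d
def atz(n,p,z,T=None):
    o,d=ray(n,p,T);return o+d*(z-o[2])/d[2]
def proj(n,P,T=None):
    c=env.camera_params(n);W=c["world_from_camera"] if T is None else T
    q=np.linalg.inv(W)@np.append(P,1);return np.array([c["fx"]*q[0]/q[2]+c["cx"],c["fy"]*q[1]/q[2]+c["cy"]])
def wristT(st):
    T=np.eye(4);T[:3,:3]=R.from_rotvec(st["ee_rot"]).as_matrix();T[:3,3]=st["tool_pos"]
    return T@env.camera_params("wrist")["hand_eye"]
def crop(u,v,f,x,y): return ((u+.5)/f-.5+x,(v+.5)/f-.5+y)
E
python3 - <<'E'
from h import *
np.set_printoptions(precision=1,suppress=True)
b1=atz("top",crop(220,217,7,315,175),36);e1=atz("top",crop(346,514,7,315,175),33);r1=atz("top",crop(222,222,7,315,175),4)
b2=atz("scene",crop(239,332,6.5,260,140),36);e2=atz("scene",crop(419,102,6.5,260,140),33);r2=atz("scene",crop(240,375,6.5,260,140),4)
for b,e,r in((b1,e1,r1),(b2,e2,r2)): print(b,e,r,np.linalg.norm((e-b)[:2]),np.arctan2(*(e-b)[[1,0]]))
print(atz("top",crop(177,330,6.5,200,150),179),atz("scene",crop(352,168,5.5,325,240),179))
h1=atz("top",crop(167,60,6.5,200,150),115);h2=atz("top",crop(217,510,6.5,200,150),115);print(h1,h2)
for p,q in(((100,303),(252,285)),((110,380),(262,360))):
    a=atz("top",crop(*p,6.5,200,150),136);c=atz("top",crop(*q,6.5,200,150),136);print(a,c,np.linalg.norm(a-c),np.arctan2(*(a-c)[[1,0]]))
a=atz("scene",crop(246,190,5.5,325,240),136);c=atz("scene",crop(378,303,5.5,325,240),136);print(a,c,np.linalg.norm(a-c),np.arctan2(*(a-c)[[1,0]]))
st=env.state();print(R.from_rotvec(st["ee_rot"]).as_matrix())
E
```

```text
[ 539.3 -165.3   36. ] [ 378.9 -234.5   33. ] [ 538.  -169.3    4. ] 174.7008796147761 -2.7346198654356924
[ 537.7 -162.1   36. ] [ 374.  -234.3   33. ] [ 539.9 -160.     4. ] 178.91645811145332 -2.7263292188785786
[547.2 256.6 179. ] [547.1 267.  179. ]
[701.6 279.9 115. ] [451.6 246.9 115. ]
[564.1 308.7 136. ] [574.6 225.9 136. ] 83.40376977693104 1.6978019098315185
[522.1 302.3 136. ] [533.7 219.7 136. ] 83.38310522450752 1.7105306563271316
[575.8 233.8 136. ] [563.3 312.  136. ] 79.2093005787757 -1.4129920503789632
[[ 1.   0.3 -0. ]
 [ 0.3 -1.   0. ]
 [ 0.  -0.  -1. ]]
```

```bash
cat >> h.py <<'E'
def rel(x,y,z,yaw):
    st=env.state();Rm=R.from_rotvec(st["ee_rot"]);
    c,s=np.cos(yaw),np.sin(yaw)
    Rt=R.from_matrix(np.array([[c,s,0],[s,-c,0],[0,0,-1]]))
    print("t",st["t"],"pos",st["tool_pos"].round(1),"yaw",np.arctan2(*Rm.as_matrix()[[1,0],0]).round(4),"q",st["q"].round(2))
    d=Rm.inv().apply(np.array([x,y,z])-st["tool_pos"])/1000
    print("slide",d.round(4),"ang",(Rm.inv()*Rt).as_rotvec().round(4))
E
python3 -c "
from h import *
rel(494,-183,220,.41)"
```

```text
t 0.15 pos [ 153.6 -579.8  230.7] yaw 0.2588 q [-1.53  0.1   0.1   1.56  0.    1.35]
slide [ 0.4306 -0.2964  0.0111] ang [-0.001  -0.0003 -0.1512]
```

step_arm(slide=[[0.43, -0.296, 0.01], [0.43, -0.296, 0.01], [0.43, -0.296, 0.01], [0.43, -0.296, 0.01], [0.43, -0.296, 0.01], [0.43, -0.296, 0.01], [0.43, -0.296, 0.01], [0.43, -0.296, 0.01]], angular=[[0, 0, -0.151], [0, 0, -0.151], [0, 0, -0.151], [0, 0, -0.151], [0, 0, -0.151], [0, 0, -0.151], [0, 0, -0.151], [0, 0, -0.151]])

```text
t: 0.95
tool_pos: [414.9, -274.7, 223.6]
ee_rot: [3.076, 0.639, 0.0]
force: [0.8, -0.6, 0.1]
opening: 85.4
```

```bash
python3 -c "
from h import *
rel(494,-183,220,.41)"
```

```text
t 0.95 pos [ 414.9 -274.7  223.6] yaw 0.4096 q [-0.85 -0.21 -0.22  1.56 -0.    1.88]
slide [ 0.1091 -0.0526  0.0036] ang [ 0.0003 -0.0001 -0.0004]
```

step_arm(slide=[[0.05, -0.024, 0.002], [0.1, -0.048, 0.003], [0.11, -0.053, 0.003], [0.11, -0.053, 0.003], [0.11, -0.053, 0.003], [0.11, -0.053, 0.003]], angular=[[0, 0, 0], [0, 0, 0], [0, 0, 0], [0, 0, 0], [0, 0, 0], [0, 0, 0]])

```text
t: 1.55
tool_pos: [493.3, -184.8, 220.5]
ee_rot: [3.076, 0.638, -0.001]
force: [-1.0, 0.5, 0.4]
opening: 85.4
```

```bash
python3 -c "
from h import *
rel(494,-183,220,.41)
st=env.state();np.save('w1.npy',wristT(st))
cv2.imwrite('pics/w1.png',env.grab_frame('wrist')[:,:,::-1])
T=np.load('w1.npy')
print(proj('wrist',np.array([538.5,-164,36]),T),proj('wrist',np.array([494.5,-183,36]),T),proj('wrist',np.array([377,-235,33]),T))"
```

```text
t 1.55 pos [ 493.3 -184.8  220.5] yaw 0.4089 q [-0.61 -0.12 -0.15  1.55 -0.    2.13]
slide [ 0.0014 -0.0013  0.0005] ang [-0.      0.0004 -0.0011]
[313.19642839 127.94799789] [313.15924066 175.47587137] [314.08098058 284.85145888]
```

View pics/w1.png

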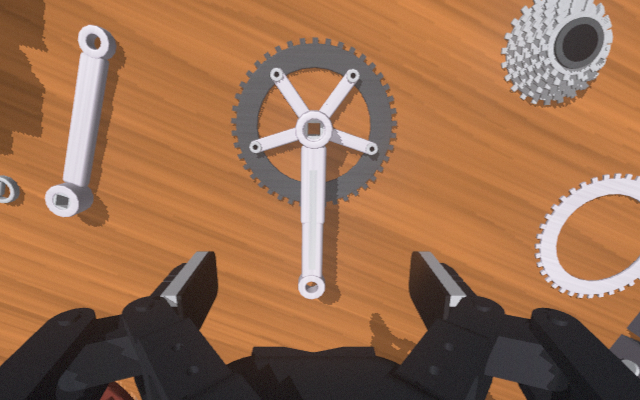

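The wrist view shows the boss at about (313.5,129), the eye at about (312,288), and the arm nearly vertical. That matches the prediction within a pixel or two. Now refining from the crop.

Run:
```python
import cv2
w=cv2.imread("pics/w1.png")
cv2.imwrite("pics/w1c.png",cv2.resize(w[105:305,260:370],None,fx=3,fy=3,interpolation=cv2.INTER_CUBIC))
```

```text
(no output)
```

View pics/w1c.png

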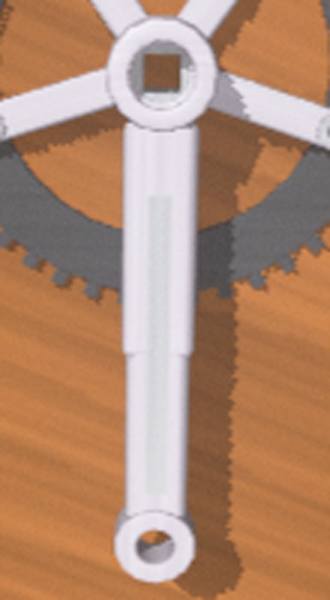

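Run:
```python
from h import *
T=np.load('w1.npy')
b=atz('wrist',crop(161,73,3,260,105),36,T);e=atz('wrist',crop(155,544,3,260,105),36,T)
a=np.arctan2(*(e-b)[[1,0]]);print(b,e,np.linalg.norm(e-b),a, a+np.pi)
for h in (36,):
  print(b+48*np.array([np.cos(a),np.sin(a),0]))
# vice look: camera centre over spindle: unflipped yaw ~1.70
th=1.70; rel(547-60*np.cos(th),262-60*np.sin(th),330,th)
```

```text
[ 537.61768836 -164.52970006   36.        ] [ 376.03547163 -231.99711047   36.        ] 175.10186815816377 -2.746055664174733 0.39553698941506
[ 493.32377828 -183.02428115   36.        ]
t 1.6 pos [ 493.2 -185.   220.6] yaw 0.4084 q [-0.61 -0.12 -0.15  1.55 -0.    2.13]
slide [ 0.2103 -0.3312 -0.1095] ang [-0.0000e+00  3.0000e-04 -1.2916e+00]
```

step_arm(slide=[[0.21, -0.33, -0.11], [0.21, -0.33, -0.11], [0.21, -0.33, -0.11], [0.21, -0.33, -0.11], [0.21, -0.33, -0.11], [0.21, -0.33, -0.11], [0.21, -0.33, -0.11], [0.21, -0.33, -0.11]], angular=[[0, 0, -1.29], [0, 0, -1.29], [0, 0, -1.29], [0, 0, -1.29], [0, 0, -1.29], [0, 0, -1.29], [0, 0, -1.29], [0, 0, -1.29]])

```text
t: 2.4
tool_pos: [554.1, 197.0, 329.7]
ee_rot: [2.172, 2.269, 0.001]
force: [1.4, -1.1, -0.0]
opening: 85.6
```

Run:
```python
from h import *
th=1.70; rel(547-60*np.cos(th),262-60*np.sin(th),330,th)
```

```text
t 2.4 pos [554.1 197.  329.7] yaw 1.6142 q [ 0.12  0.12  0.29  1.74 -0.    1.65]
slide [ 0.0054  0.0008 -0.0003] ang [ 0.0007  0.0002 -0.0858]
```

step_arm(slide=[[0.005, 0.001, 0], [0.005, 0.001, 0], [0.005, 0.001, 0], [0.005, 0.001, 0]], angular=[[0, 0, -0.086], [0, 0, -0.086], [0, 0, -0.086], [0, 0, -0.086]])

```text
t: 2.8
tool_pos: [554.8, 199.7, 328.7]
ee_rot: [-2.083, -2.351, 0.001]
force: [0.6, 0.1, 0.4]
opening: 85.4
```

Run:
```python
from h import *
th=1.70; rel(547-60*np.cos(th),262-60*np.sin(th),330,th)
st=env.state();print(st['dq'].round(3));np.save('w2.npy',wristT(st))
im=env.grab_frame('wrist')[:,:,::-1]
cv2.imwrite('pics/w2.png',im)
p=proj('wrist',np.array([547,262,179]),np.load('w2.npy'));print(p)
x,y=(p-60).astype(int);y=max(y,0);print(x,y)
cv2.imwrite('pics/w2c.png',cv2.resize(im[y:y+120,x:x+120],None,fx=5,fy=5,interpolation=cv2.INTER_CUBIC))
```

```text
t 2.8 pos [554.8 199.7 328.7] yaw 1.6916 q [ 0.12  0.12  0.3   1.74 -0.    1.57]
slide [ 0.0028  0.0003 -0.0013] ang [-0.0005  0.0003 -0.0084]
[-0.001 -0.004  0.     0.002  0.001 -0.006]
[313.0531175  116.61144938]
253 56
```

View pics/w2.png

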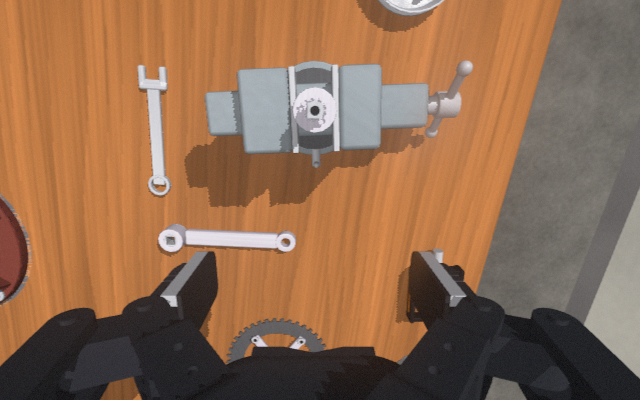

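View pics/w2c.png

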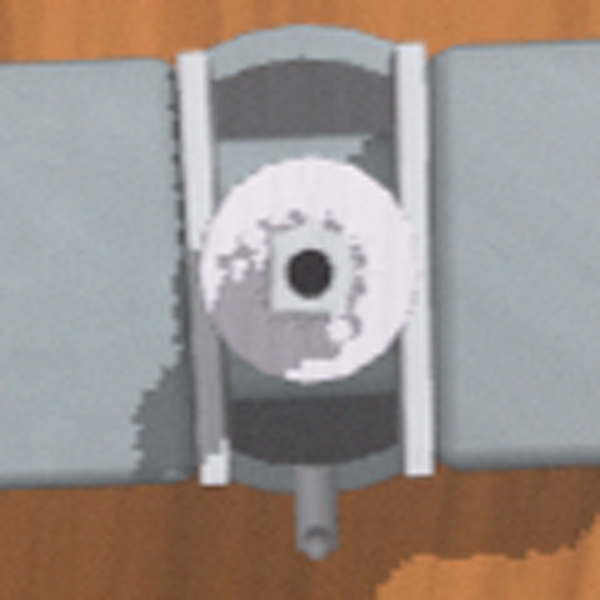

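The wrist view puts the spindle end's centre hole at about (314.8,110.6) px. The square's orientation needs a contrast stretch and a closer picture.

Run:
```python
from h import *
im=cv2.imread('pics/w2.png')
c=im[92:130,294:336]
c=cv2.resize(c,None,fx=14,fy=14,interpolation=cv2.INTER_CUBIC)
g=cv2.createCLAHE(4,(3,3)).apply(cv2.cvtColor(c,6))
cv2.imwrite('pics/w2d.png',g)
T=np.load('w2.npy')
s=atz('wrist',crop(309,273,5,253,56),179,T);print(s)
for P,Q in(((190,55),(214,482)),((411,45),(420,470))):
    a=atz('wrist',crop(*P,5,253,56),136,T);b=atz('wrist',crop(*Q,5,253,56),136,T);print(a,b,np.linalg.norm(a-b),np.arctan2(*(a-b)[[1,0]])-np.pi/2)
# flange
print(atz('wrist',crop(308,270,5,253,56),152,T))
th=1.70; rel(s[0]-70*np.cos(th),s[1]-70*np.sin(th),235,th)
```

```text
[547.51634371 267.52189391 179.        ]
[519.9625711  304.77989777 136.        ] [533.22694681 223.43751208 136.        ] 82.41679060567056 0.16164566770660338
[562.10951705 311.67285078 136.        ] [575.23442496 231.00536805 136.        ] 81.72824466803637 0.16129047833137666
[547.38093157 267.85663979 152.        ]
t 2.85 pos [554.8 199.8 328.8] yaw 1.6921 q [ 0.12  0.12  0.3   1.74 -0.    1.57]
slide [-0.0019  0.0015  0.0938] ang [-0.0003  0.0002 -0.0079]
```

View pics/w2d.png

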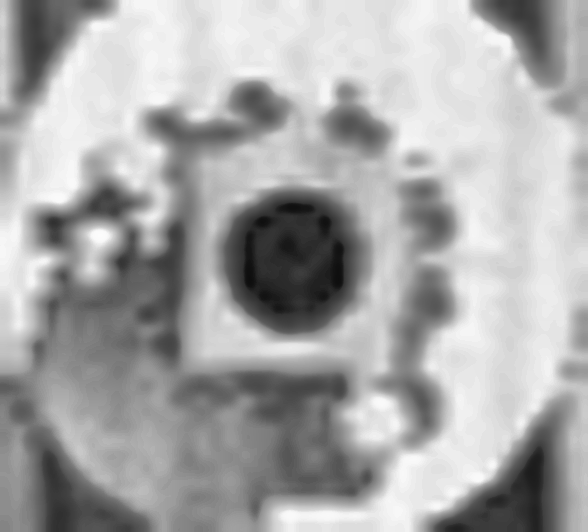

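step_arm(slide=[[-0.002, 0.001, 0.045], [-0.002, 0.001, 0.09], [-0.002, 0.001, 0.094], [-0.002, 0.001, 0.094], [-0.002, 0.001, 0.094]], angular=[[0, 0, -0.004], [0, 0, -0.008], [0, 0, -0.008], [0, 0, -0.008], [0, 0, -0.008]])

```text
t: 3.35
tool_pos: [557.1, 199.2, 238.1]
ee_rot: [2.068, 2.361, 0.004]
force: [0.1, 0.6, 2.0]
opening: 85.6
```

Run:
```python
from h import *
s=np.array([547.5,267.5,179])
th=1.70; rel(s[0]-70*np.cos(th),s[1]-70*np.sin(th),235,th)
st=env.state();T=wristT(st);np.save('w3.npy',T)
im=env.grab_frame('wrist')[:,:,::-1]
cv2.imwrite('pics/w3.png',im)
p=proj('wrist',s,T);print(p)
x,y=(p-30).astype(int);y=max(y,0);print(x,y)
c=cv2.resize(im[y:y+60,x:x+60],None,fx=10,fy=10,interpolation=cv2.INTER_CUBIC)
g=cv2.createCLAHE(3,(3,3)).apply(cv2.cvtColor(c,6))
cv2.imwrite('pics/w3c.png',g)
```

```text
t 3.35 pos [557.1 199.2 238.1] yaw 1.7028 q [ 0.12  0.08  0.08  1.57 -0.    1.56]
slide [-0.001  -0.0007  0.0031] ang [0.0037 0.0001 0.0028]
[312.05245574 110.05220526]
282 80
```

View pics/w3c.png

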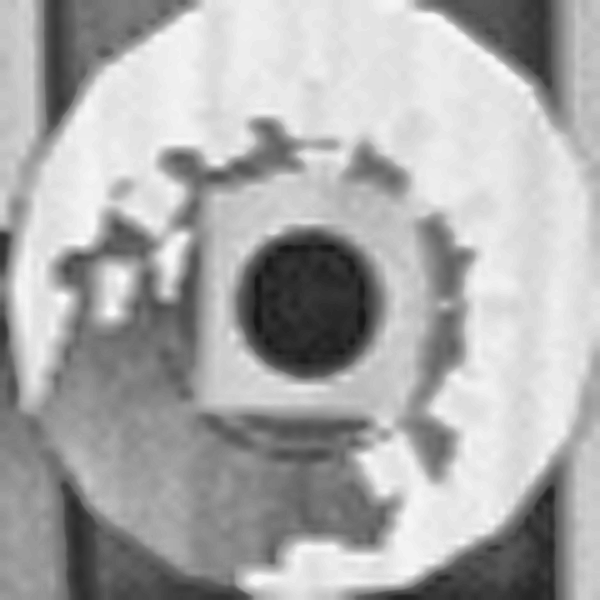

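The spindle square appears parallel to the picture axes, edges at crop x≈203 and y≈412, so its flats lie at yaw 1.70–1.71. The hole is within 0.7 px of prediction, giving spindle_end ≈ (547.5, 267.5). Back to the chainset.

Run:
```python
from h import *
rel(493.5,-183,150,.402)
```

```text
t 3.4 pos [557.4 199.3 238.3] yaw 1.7031 q [ 0.12  0.08  0.08  1.57 -0.    1.56]
slide [-0.3705 -0.1142  0.0879] ang [ 0.004  -0.0029  1.3011]
```

step_arm(slide=[[-0.37, -0.114, 0.085], [-0.37, -0.114, 0.085], [-0.37, -0.114, 0.085], [-0.37, -0.114, 0.085], [-0.37, -0.114, 0.085], [-0.37, -0.114, 0.085], [-0.37, -0.114, 0.085], [-0.37, -0.114, 0.085]], angular=[[0, 0, 1.298], [0, 0, 1.298], [0, 0, 1.298], [0, 0, 1.298], [0, 0, 1.298], [0, 0, 1.298], [0, 0, 1.298], [0, 0, 1.298]], grip=0.4)

```text
t: 4.2
tool_pos: [492.8, -185.6, 152.5]
ee_rot: [3.042, 0.772, 0.005]
force: [0.8, -0.4, -0.4]
opening: 51.0
```

Run:
```python
from h import *
rel(493.5,-183,80,.402)
```

```text
t 4.2 pos [ 492.8 -185.6  152.5] yaw 0.497 q [-0.61 -0.13 -0.28  1.42 -0.    2.04]
slide [ 0.0017 -0.0022  0.0725] ang [ 0.0041 -0.0022  0.095 ]
```

step_arm(slide=[[0.001, -0.001, 0.035], [0.001, -0.001, 0.07], [0.001, -0.001, 0.07], [0.001, -0.001, 0.07], [0.001, -0.001, 0.07]], angular=[[0.002, -0.001, 0.05], [0.004, -0.002, 0.095], [0.004, -0.002, 0.095], [0.004, -0.002, 0.095], [0.004, -0.002, 0.095]])

```text
t: 4.7
tool_pos: [494.1, -181.9, 83.1]
ee_rot: [-3.075, -0.64, 0.0]
force: [-0.0, -0.0, -0.2]
opening: 51.5
```

Run:
```python
from h import *
rel(493.5,-183,10,.402)
st=env.state();T=wristT(st);np.save('w4.npy',T)
im=env.grab_frame('wrist')[:,:,::-1]
cv2.imwrite('pics/w4.png',im)
for P in ([537.6,-164.5,36],[493.5,-183,36]): print(proj('wrist',np.array(P),T))
```

```text
t 4.7 pos [ 494.1 -181.9   83.1] yaw 0.4104 q [-0.6  -0.09 -0.37  1.29  0.    2.13]
slide [-0.001   0.0008  0.0731] ang [-0.0003  0.      0.0084]
[317.57410144 147.58897753]
[316.31541765 224.53252015]
```

View pics/w4.png

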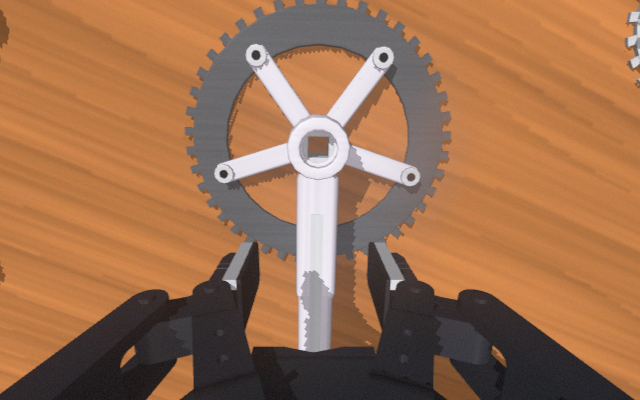

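step_arm(slide=[[-0.001, 0.001, 0.03], [-0.001, 0.001, 0.05], [-0.001, 0.001, 0.06], [-0.001, 0.001, 0.06], [-0.001, 0.001, 0.06]], angular=[[0, 0, 0.008], [0, 0, 0.008], [0, 0, 0.008], [0, 0, 0.008], [0, 0, 0.008]])

```text
t: 5.25
tool_pos: [492.5, -182.6, 21.4]
ee_rot: [-3.077, -0.626, 0.003]
force: [0.2, 0.3, 0.2]
opening: 51.0
```

Run:
```python
from h import *
rel(493.5,-183,10,.402)
```

```text
t 5.25 pos [ 492.5 -182.6   21.4] yaw 0.4012 q [-0.6  -0.05 -0.44  1.18  0.    2.14]
slide [0.0008 0.0007 0.0114] ang [-0.0024  0.0013 -0.0008]
```

step_arm(slide=[[0.001, 0.001, 0.008], [0.001, 0.001, 0.012], [0.001, 0.001, 0.012]], angular=[[0, 0, 0], [0, 0, 0], [0, 0, 0]])

```text
t: 5.55
tool_pos: [492.7, -182.6, 7.4]
ee_rot: [-3.075, -0.625, 0.006]
force: [-0.8, 0.7, 0.9]
opening: 51.4
```

step_arm(slide=[[0, 0, 0], [0, 0, 0], [0, 0, 0], [0, 0, 0], [0, 0, 0], [0, 0, 0]], angular=[[0, 0, 0], [0, 0, 0], [0, 0, 0], [0, 0, 0], [0, 0, 0], [0, 0, 0]], grip=1, newtons=80)

```text
t: 6.15
tool_pos: [493.4, -183.2, 8.5]
ee_rot: [-3.077, -0.625, 0.004]
force: [-0.9, -1.3, 4.9]
opening: 25.0
```

Run:
```python
from h import *
rel(493.5,-183,10,.402)
st=env.state();print(st['opening'],st['force'],st['wrist_torque'])
```

```text
t 6.15 pos [ 493.4 -183.2    8.5] yaw 0.4008 q [-0.6  -0.03 -0.45  1.15 -0.    2.14]
slide [ 0.0002 -0.0001 -0.0015] ang [-0.0027  0.0019 -0.0012]
25.030661537637226 [-0.93199768 -1.31548817  4.90536126] [-0.28841886  0.225234    0.03201598]
```

Gripped, with the opening at 25 mm. Lift gently.

step_arm(slide=[[0, 0, -0.005], [0, 0, -0.015], [0, 0, -0.03], [0, 0, -0.045], [0, 0, -0.055], [0, 0, -0.06], [0, 0, -0.06], [0, 0, -0.06]], angular=[[0, 0, 0], [0, 0, 0], [0, 0, 0], [0, 0, 0], [0, 0, 0], [0, 0, 0], [0, 0, 0], [0, 0, 0]])

```text
t: 6.95
tool_pos: [493.0, -182.8, 67.6]
ee_rot: [-3.075, -0.625, 0.005]
force: [-0.1, 0.7, -6.4]
opening: 24.4
```

Run:
```python
from h import *
st=env.state();print(st['t'],st['opening'],st['force'],st['wrist_torque'])
T=wristT(st);np.save('w5.npy',T)
cv2.imwrite('pics/w5.png',env.grab_frame('wrist')[:,:,::-1])
s=env.grab_frame('scene')[:,:,::-1]
cv2.imwrite('pics/s5.png',cv2.resize(s[60:240,220:420],None,fx=3,fy=3,interpolation=cv2.INTER_CUBIC))
rel(0,0,0,0)
```

```text
6.95 24.429984993726524 [-0.11376898  0.70155109 -6.35458343] [ 0.0384029   0.04808695 -0.02600899]
t 7.05 pos [ 492.7 -182.6   67.1] yaw 0.4008 q [-0.6  -0.08 -0.39  1.27  0.    2.14]
slide [-0.3823 -0.36    0.07  ] ang [-0.0042  0.0039  0.4008]
```

View pics/w5.png

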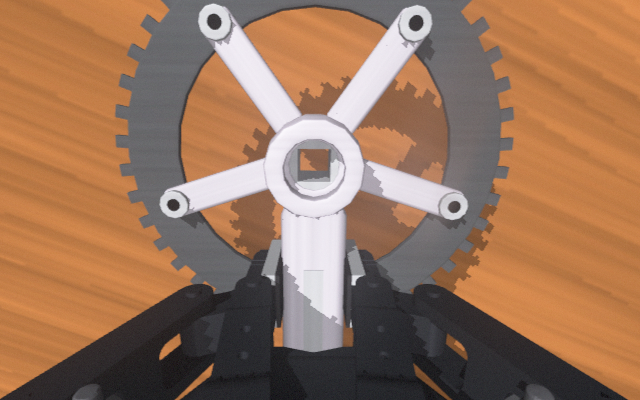

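View pics/s5.png

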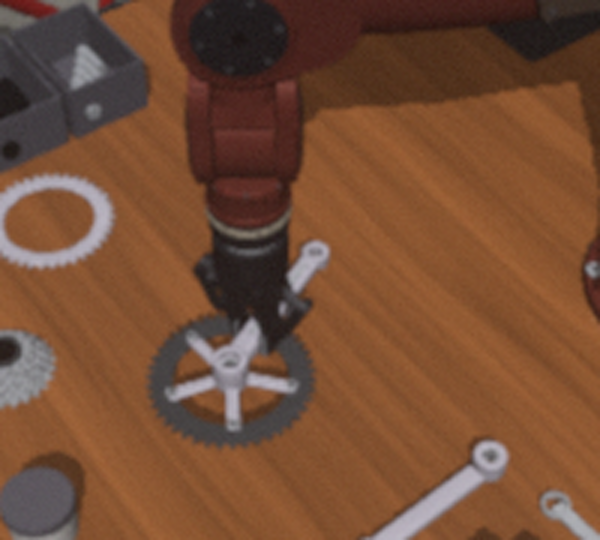

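Lifted and looks level. The boss is at (314,165) in the wrist view, ring clear of the bench. Check the bore position in the tool frame and plan the carry.

Run:
```python
from h import *
H=env.camera_params('wrist')['hand_eye']
P=atz('wrist',(314,165),-27.5,H);print('boss top in tool',P)
P2=atz('wrist',(314,165),-26.5,H);print(P2)
# ring bolts heads: symmetric pairs for roll
for a in ((214,22),(416,22),(174,204),(454,206)): print(atz('wrist',a,-4.5,H))
th=1.71;s=np.array([547.5,267.5])
tx=np.array([np.cos(th),np.sin(th)]);ty=np.array([np.sin(th),-np.cos(th)])
t=s-P[0]*tx-P[1]*ty;print(t)
rel(t[0],t[1],250,th)
```

```text
boss top in tool [ 49.34866007  -0.89210349 -27.5       ]
[ 49.17632542  -0.88923921 -26.5       ]
[101.06093361 -39.40624671  -4.5       ]
[101.00267513  38.49336448  -4.5       ]
[ 27.81464342 -63.4657729   -4.5       ]
[26.80707622 61.91323978 -4.5       ]
[555.23082438 218.75248258]
t 7.05 pos [ 492.7 -182.6   67.1] yaw 0.4008 q [-0.6  -0.08 -0.39  1.27  0.    2.14]
slide [ 0.2136 -0.3461 -0.1818] ang [-6.0000e-03 -7.0000e-04 -1.3092e+00]
```

The bolt circle fits a level set (radius 65.8 mm from every pair), and the bore is at tool (48.3, -0.7). Raise first, then carry across.

step_arm(slide=[[0, 0, -0.02], [0, 0, -0.05], [0, 0, -0.085], [0, 0, -0.12], [0, 0, -0.15], [0, 0, -0.17], [0, 0, -0.18], [0, 0, -0.18]], angular=[[0, 0, 0], [0, 0, 0], [0, 0, 0], [0, 0, 0], [0, 0, 0], [0, 0, 0], [0, 0, 0], [0, 0, 0]])

```text
t: 7.85
tool_pos: [494.2, -183.6, 248.5]
ee_rot: [-3.076, -0.625, 0.003]
force: [0.4, 0.2, -5.6]
opening: 24.4
```

```bash
cat > tgt.py <<'E'
from h import *
import sys
z=float(sys.argv[1])
th=1.71;s=np.array([547.5,267.5])
tx=np.array([np.cos(th),np.sin(th)]);ty=np.array([np.sin(th),-np.cos(th)])
t=s-48.3*tx+.7*ty
rel(t[0],t[1],z,th);print(t,env.state()['opening'],env.state()['force'])
E
python3 tgt.py 250
```

```text
t 7.85 pos [ 494.2 -183.6  248.5] yaw 0.4008 q [-0.6  -0.11 -0.08  1.6   0.    2.14]
slide [ 0.2133 -0.3478 -0.0008] ang [-3.4000e-03 -5.0000e-04 -1.3092e+00]
[554.8950728  219.76434353] 24.412998961258022 [ 0.38071104  0.21079754 -5.58403212]
```

step_arm(slide=[[0.006, -0.009, 0], [0.018, -0.029, 0], [0.032, -0.052, 0], [0.047, -0.076, 0], [0.062, -0.1, 0], [0.077, -0.125, 0], [0.092, -0.15, 0], [0.107, -0.174, 0]], angular=[[0, 0, -0.035], [0, 0, -0.11], [0, 0, -0.195], [0, 0, -0.285], [0, 0, -0.375], [0, 0, -0.465], [0, 0, -0.56], [0, 0, -0.655]])

```text
t: 8.65
tool_pos: [523.6, 20.7, 246.4]
ee_rot: [-2.704, -1.587, 0.006]
force: [0.7, -0.1, -5.5]
opening: 24.6
```

```bash
python3 tgt.py 250
```

```text
t 8.65 pos [523.6  20.7 246.4] yaw 1.0616 q [-0.21 -0.12 -0.09  1.6   0.    1.87]
slide [ 0.1891 -0.0697 -0.0031] ang [-0.0069 -0.0023 -0.6484]
[554.8950728  219.76434353] 24.5829282788757 [ 0.71027293 -0.09863341 -5.51272342]
```

step_arm(slide=[[0.028, -0.01, -0.001], [0.056, -0.021, -0.002], [0.084, -0.031, -0.003], [0.112, -0.041, -0.003], [0.14, -0.052, -0.003], [0.163, -0.06, -0.003], [0.18, -0.066, -0.003], [0.187, -0.069, -0.003]], angular=[[0, 0, -0.095], [0, 0, -0.19], [0, 0, -0.285], [0, 0, -0.38], [0, 0, -0.475], [0, 0, -0.56], [0, 0, -0.62], [0, 0, -0.648]])

```text
t: 9.45
tool_pos: [555.4, 217.4, 249.6]
ee_rot: [-2.059, -2.364, 0.004]
force: [-0.8, 0.1, -5.4]
opening: 24.5
```

step_arm(slide=[[0, 0, 0], [0, 0, 0], [0, 0, 0]], angular=[[0, 0, 0], [0, 0, 0], [0, 0, 0]])

```text
t: 9.75
tool_pos: [556.4, 214.5, 251.5]
ee_rot: [-2.068, -2.359, 0.001]
force: [0.1, -0.3, -5.4]
opening: 24.4
```

```bash
python3 tgt.py 212.5
python3 - <<'E'
from h import *
T=wristT(env.state());np.save('w6.npy',T)
im=env.grab_frame('wrist')[:,:,::-1]
cv2.imwrite('pics/w6.png',im)
s=env.grab_frame('scene')[:,:,::-1];cv2.imwrite('pics/s6f.png',s)
cv2.imwrite('pics/s6.png',cv2.resize(s[180:340,300:460],None,fx=3.7,fy=3.7,interpolation=cv2.INTER_CUBIC))
E
```

```text
t 9.75 pos [556.4 214.5 251.5] yaw 1.7023 q [0.15 0.1  0.13 1.6  0.   1.59]
slide [ 0.0053 -0.0007  0.039 ] ang [-0.0036 -0.0028 -0.0077]
[554.8950728  219.76434353] 24.431198377436115 [ 0.07843583 -0.34584244 -5.44271486]
```

View pics/w6.png

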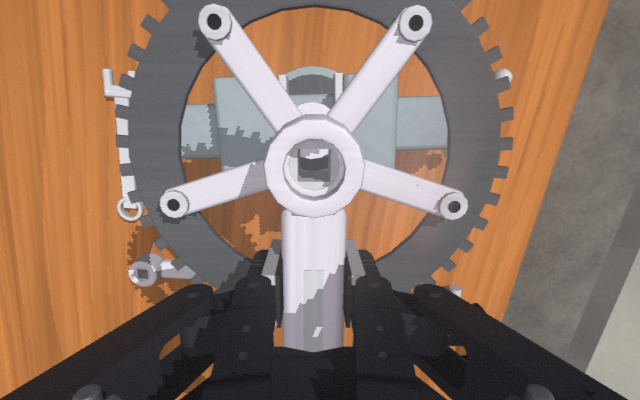

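View pics/s6.png

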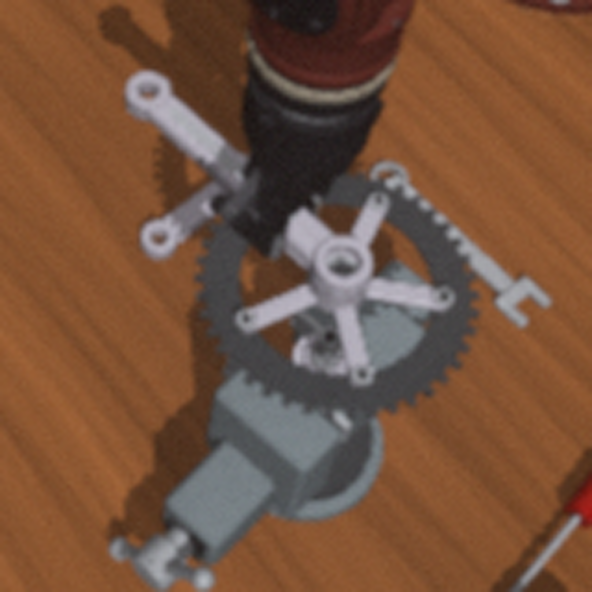

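The wrist view matches the earlier one (boss at (314,167), bolts in the same places), so there is no slip. The spindle shows through the bore. Centre first, then lower about 38 mm.

step_arm(slide=[[0.003, 0, 0], [0.005, -0.001, 0], [0.005, -0.001, 0.005], [0.005, -0.001, 0.013], [0.005, -0.001, 0.021], [0.005, -0.001, 0.028], [0.005, -0.001, 0.033], [0.005, -0.001, 0.035]], angular=[[-0.003, -0.002, -0.008], [-0.003, -0.002, -0.008], [-0.003, -0.002, -0.008], [-0.003, -0.002, -0.008], [-0.003, -0.002, -0.008], [-0.003, -0.002, -0.008], [-0.003, -0.002, -0.008], [-0.003, -0.002, -0.008]])

```text
t: 10.65
tool_pos: [554.4, 220.1, 215.8]
ee_rot: [-2.058, -2.371, 0.0]
force: [0.4, 0.1, -5.7]
opening: 24.7
```

step_arm(slide=[[0, 0, 0], [0, 0, 0], [0, 0, 0], [0, 0, 0]], angular=[[0, 0, 0], [0, 0, 0], [0, 0, 0], [0, 0, 0]])

```text
t: 11.05
tool_pos: [554.9, 220.2, 217.1]
ee_rot: [-2.059, -2.372, -0.002]
force: [-0.7, 0.3, -5.9]
opening: 25.0
```

```bash
python3 tgt.py 212.5
python3 - <<'E'
from h import *
T=wristT(env.state());np.save('w7.npy',T)
im=env.grab_frame('wrist')[:,:,::-1]
cv2.imwrite('pics/w7.png',im)
c=cv2.resize(im[110:230,250:380],None,fx=4.6,fy=4.6,interpolation=cv2.INTER_CUBIC);cv2.imwrite('pics/w7c.png',c)
s=env.grab_frame('scene')[:,:,::-1];cv2.imwrite('pics/s7f.png',s)
cv2.imwrite('pics/s7.png',cv2.resize(s[210:320,340:450],None,fx=5.4,fy=5.4,interpolation=cv2.INTER_CUBIC))
print('pred scene boss top',proj('scene',np.array([547.5,267.5,240])), 'pred wrist spindle',proj('wrist',np.array([547.5,267.5,179]),T),'bore bottom',proj('wrist',np.array([547.5,267.5,204]),T))
E
python3 tgt.py 212.5
```

```text
t 11.05 pos [554.9 220.2 217.1] yaw 1.7117 q [0.16 0.09 0.06 1.54 0.   1.59]
slide [-0.0004 -0.0001  0.0046] ang [ 0.0004 -0.0011  0.0017]
[554.8950728  219.76434353] 25.04849066587369 [-0.72879252  0.26981519 -5.87960359]
pred scene boss top [392.04818001 258.65140345] pred wrist spindle [312.0072616  149.65145986] bore bottom [311.86813229 156.03844835]
t 11.15 pos [554.9 220.2 216.9] yaw 1.7118 q [0.16 0.09 0.06 1.54 0.   1.59]
slide [-0.0005 -0.      0.0044] ang [ 0.0001 -0.0011  0.0018]
[554.8950728  219.76434353] 24.853307235416338 [ 0.69766532 -0.31102132 -5.41397344]
```

View pics/w7c.png

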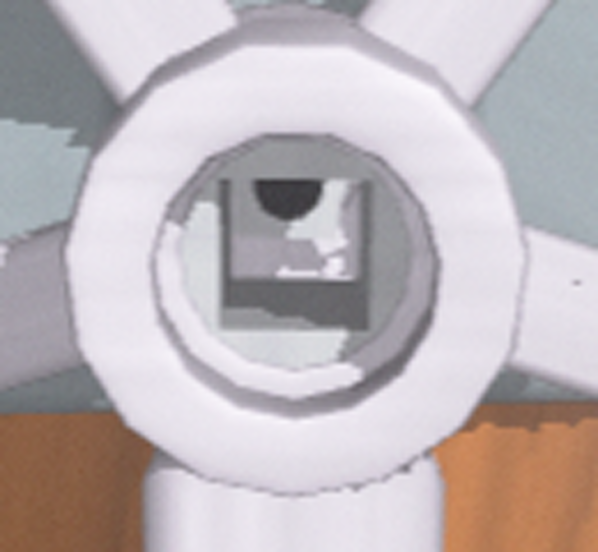

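View pics/s7.png

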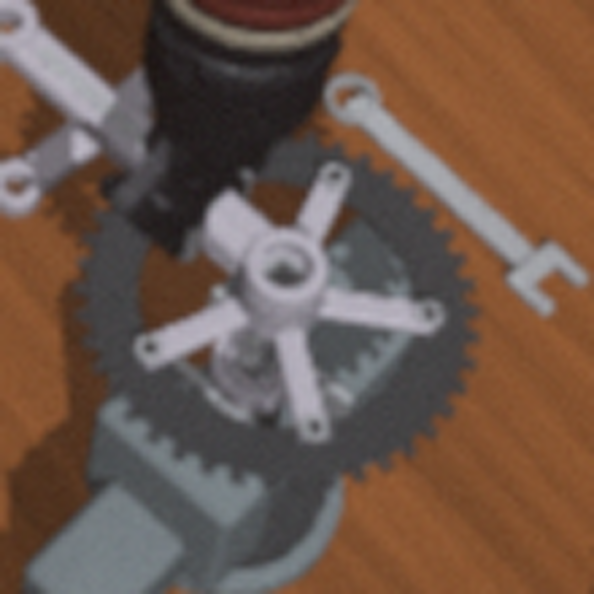

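Run:
```python
from h import *
H=env.camera_params('wrist')['hand_eye']
e=atz('wrist',crop(296.5,281,4.6,250,110),8.5,H);print('bore near edge bottom',e,'-> bore x',e[0]+6.5)
T=np.load('w7.npy');print(atz('wrist',crop(289,184,4.6,250,110),179,T))
sp=atz('wrist',crop(289,184,4.6,250,110),217-179,H);print('spindle in tool',sp)
```

```text
bore near edge bottom [41.54039027  0.3242281   8.5       ] -> bore x 48.0403902677466
[547.73297937 267.55689618 179.        ]
spindle in tool [47.86374178 -0.49684801 38.        ]
```

The bore and spindle agree to about 1 mm in the tool frame (bore (48.0, 0.3), spindle (47.9, -0.5)). Last nudge: 4 mm down.

step_arm(slide=[[0, -0.0005, 0.001], [0, -0.0005, 0.002], [0, -0.0005, 0.003], [0, -0.0005, 0.004], [0, -0.0005, 0.004], [0, -0.0005, 0.004], [0, -0.0005, 0.004], [0, -0.0005, 0.004]], angular=[[0, 0, 0], [0, 0, 0], [0, 0, 0], [0, 0, 0], [0, 0, 0], [0, 0, 0], [0, 0, 0], [0, 0, 0]])

```text
t: 11.95
tool_pos: [554.3, 220.2, 212.8]
ee_rot: [-2.059, -2.372, -0.001]
force: [-0.1, -0.5, -4.6]
opening: 24.7
```

step_arm(slide=[[0, 0, 0], [0, 0, 0], [0, 0, 0], [0, 0, 0], [0, 0, 0]], angular=[[0, 0, 0], [0, 0, 0], [0, 0, 0], [0, 0, 0], [0, 0, 0]])

```text
t: 12.45
tool_pos: [554.2, 220.2, 212.7]
ee_rot: [-2.059, -2.372, -0.001]
force: [-0.5, 0.1, -5.1]
opening: 24.7
```

```bash
python3 tgt.py 212.5
python3 - <<'E'
from h import *
print(env.state()['dq'].round(4))
im=env.grab_frame('wrist')[:,:,::-1]
cv2.imwrite('pics/w8.png',im)
E
```

```text
t 12.45 pos [554.2 220.2 212.7] yaw 1.7118 q [0.16 0.09 0.05 1.53 0.   1.59]
slide [-0.0005  0.0006  0.0002] ang [-0.0002 -0.0011  0.0018]
[554.8950728  219.76434353] 24.68829274453826 [-0.50562529  0.08042646 -5.1104307 ]
[ 0.0006  0.0007  0.0011 -0.0028  0.0018  0.0011]
```

View pics/w8.png

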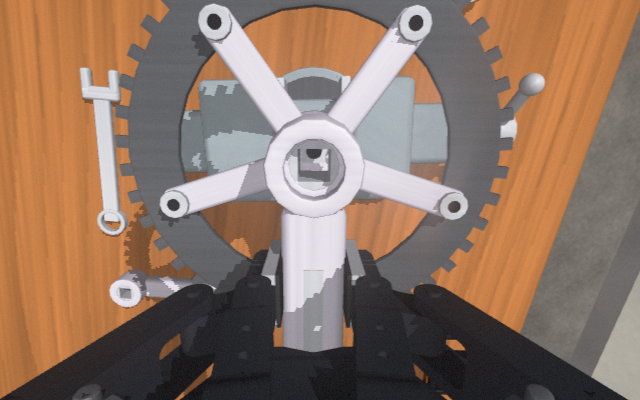

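The grip is unchanged (boss at (314,167)), the spindle hole is centred in the bore at about (314,152), and the arm is at rest. Handing in.

```bash
python3 -c "
from workcell import env
print(env.hand_in())"
```

```text
the job is handed in; nothing more can be done
None
```

The chainset is held level over the spindle with its flats lined up, and I handed the job in at about 12.5 s without lowering it or letting go. I gripped it about 48 mm from the bore axis with the grip set to 80 N, lifted it level, and carried it to the vice at height.

The last checks showed:
- **Position:** the bore's underside is about 25 mm above the spindle end. The sideways offset is about 1 mm, measured with the wrist camera 4 mm higher up. The scene camera agreed with that within about a pixel.
- **Flats:** tool yaw is 1.712, against 1.70–1.71 read for the spindle flats. The vice jaws read about 1.73, so any misalignment is well under the limit.
- **Level and grip:** the bolt heads stayed in the same places in the wrist picture from lift to finish, so the set is level and has not slipped. Finger opening is 24.7 mm, against the arm's nominal 26 mm.
- **Contact:** the wrist carries a steady 5 to 6 N, roughly the chainset's own weight, with no sign of touching the vice or bottom bracket. I did not check the loose parts on the bench one by one.

One reading disagreed: my first estimate of the spindle from the top camera was about 10 mm off in y. I probably read the flange instead of the spindle end. The wrist and scene cameras agreed with each other, so I used those.

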